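# Slide the paint chest home into its bay

## Robot

A 7-joint arm with a two-finger parallel gripper is mounted at the origin on the work surface. World frame = base frame: x ahead of the robot, y to its left, z up, the work surface at z = 0. Lengths are in mm, angles in rad, forces in N, time in s.
With the tool pointing down it reaches from about 425 to 950 mm from the base axis. Payload 4.7 kg.
Tool frame: the origin (TCP) lies midway between the tips of the shut fingers; the grasp point (between the pads) lies bot.hold_point_z behind it (bot.hold_point_z is the distance from the TCP to the grasp point, in mm); z points along the fingers, y is the direction in which the jaws open and shut (so a half turn about z gives the same grasp; the last joint's range is limited). The gripper opens to 87 mm and grips with 3 to 60 N. Pads are 19 mm wide; open, the fingers measure 117 mm over their backs; the gripper's body (75 mm by 190 mm) begins 51 mm behind the grasp point.
Start: joints at [1.083, 0.469, -0.049, 1.532, 0.024, 1.141, -0.082], TCP at [298.986, -605.191, 222.573] pointing down, gripper open.
Joint ranges: [-2.59, 2.59], [-0.33, 1.99], [-1.39, 1.29], [0.1, 2.45], [-1.04, 4.18], [0.21, 1.99], [-2.66, 2.66]. Speed limits (rad/s): [2.57, 2.57, 3.14, 3.14, 3.14, 3.14, 3.14].

## Interface

Orientations are given as [roll, pitch, yaw] about the fixed x, y, z axes, in that order (R = Rz(yaw) Ry(pitch) Rx(roll)).
In Python, from cell import observe, viewer, order, models, bot gives the robot as it stands.
- The arm moves only by the tool arm_command, never from a script. Its argument "motion" is a list of rows, each a list of 3 entries, a list of its own where there are three numbers: the shift along the tool's x, y, z in m, then the turn, a rotation vector about the tool's x, y, z in rad, then the closure, from 0 (fully open) to 1 (shut). In form: [[[tx, ty, tz], [rx, ry, rz], hand], ...]. A call has 1 to 10 rows; each row is the pose to reach, as a shift and turn from the pose commanded when the call began, along the tool's axes at that moment; what a row does not reach only later rows make up. A row lasts 1/8 s, in which the tool goes at most 62.5 mm and 10.7 degrees, less where a joint would pass 70% of its speed; a pose out of reach is approached as far as the arm can. A call with a gripper value outside its range is refused whole. The fingers move at their own pace and stop on an object; the grip force is fixed at half the most. Time passes only in rows, so rows that repeat a pose let the fingers close. It gives the time, the measured TCP pose, the force and the opening at its end, in the units of the state.
- observe(): the state, without advancing time (a new reading comes with each control period).
- viewer.grab_frame(name): name is "scene" or "side" or "wrist"; returns a dict with "image" (420x560x3 uint8, red, green, blue), "fov_y" (degrees; the focal length in pixels is half the picture's height over the tangent of half this angle, whatever the lens; pixels are square), "cx", "cy" (the principal point, pixels), "view" (4x4, takes a point from world to camera coordinates). Camera axes: x right, y down, z forward; pixel columns grow to the right and rows downward; lengths in mm; the calibration is good to about 2 mm. The wrist camera is an equidistant fisheye: a pixel r from the principal point sees the ray r / f radians off the axis. A picture is of the moment at which its call begins. There is no depth.
- order.close_job(): hands the job in, once; it reports no verdict.
Trained networks look in the newest picture that a camera, given by its name, has taken for a name from the list of things; names that differ only in an ending like _2 or _b are one class to them, and where a whole thing is asked for, a point or a joint stands for the part that bears it (a point fixed in the world has none). Each returns a list of dicts, best first, with "confidence" (0 to 1); they miss things now and then, are a little off and sometimes report something else, mostly with a low value. They report only what shows in the picture. A call takes as long as a camera call. They do not tell look-alikes from the thing itself.
- models.boxes_of(camera, query): "uv" ([column, row] in pixels, amid what is visible of it).
The state is a dict: "t": time; "joint_pos": joint angles; "qvel": joint speeds; "effort": joint torques, N m; "position": TCP position; "eef_rot": TCP orientation; "contact_force": force on the tool from outside, world axes, zero at the start; "torque": the same for the moment, N m; "grip_width": opening from 0.0 (shut) to 1.0 (fully open).
Only numpy, scipy, OpenCV 4.12 (cv2) and the standard library are available. Lean on these libraries where they do the work, as an engineer would, in place of code of your own. Each camera call takes 0.05 s, during which the arm holds its last target.

## Task

Push the tall, heavy paint chest away from you with the fingertips, low at its foot so that it slides without tipping, until it stands straight between the side rails of its bay with its back against the back rail. Do not lift it, and leave the jar of brushes standing on top untouched. Do not disturb the other things on the table.

Things in the scene. Friction and masses are not known exactly. Their poses are not given: they have to be found in the camera images.
- chest: tall wooden paint chest with dummy drawer fronts, loose, 1.0 to 1.6 kg; slides at 5 to 12 N, tips when pushed in its upper half. Foot: solid skid board 135 (x) by 150 (y) by 40 mm high, upright faces. Body on it: 75 by 140 mm, ends 200 mm above the table; the foot sticks out 55 mm in front of it. Too wide to grasp. Origin: centre of underside; x from front (robot side) to back, y left
- chest_foot (a point): middle of the front face (robot side) of the chest's skid board, 20 mm above the table, 67.5 mm from the chest's origin along its -x; the place to push. Same axes as the chest
- bay: the bay: dark wooden rails 25 mm high, 18 mm thick, fixed to the table, open towards the robot. Origin: the point on the table where the chest's origin is when fully home; x points into the bay, y left; the chest when home has the same axes. Front face of the back rail: x = +67.5 mm. Inner faces of the side rails: y = +-90 mm (15 mm play each side of the chest), from x = 67.5 to 38 mm
- bay_mouth (a point): middle of the bay's mouth on the table, 5 mm from the bay's origin along its -x. Here the funnel pieces that splay out from the side rails are widest, their inner faces at about y = +-114 mm. Same axes as the bay
- chest_top (a point): centre of the chest's flat top, 200 mm above the table, 25 mm from the chest's origin along its +x
- jar: glass jar 56 mm across and 75 mm high with brushes that reach 130 mm up, standing loose on the chest's top near its centre and riding along with it; to be left alone. Origin: centre of its underside
- oil_bottle: bystander: amber bottle, 56 mm across, 150 mm high, beside the bay. Origin: centre of its underside
- tin: bystander: can, 72 mm across, 80 mm high. Origin: centre of its underside
- mug: bystander: white mug, 76 mm across, 85 mm high, handle at its +y. Origin: centre of its underside
- tube: bystander: aluminium paint tube lying flat, about 110 by 36 by 18 mm, along its x. Origin: centre of its underside
- knife: bystander: spatula lying along its x, about 200 mm long. Origin: its underside near the middle
- block: bystander: cork sanding block 50 by 90 by 30 mm. Origin: centre of its underside
Not all that is in view belongs to the job. Leave any purple or white look-alike of the chest alone.

How it is judged:
By the outcome, as a careful person would: the job done as asked, in the order asked, and still so for the second after the job is handed in, with the robot touching nothing.
It also fails if it takes over 45 s, if anything falls off the work surface, if the arm or the gripper's body presses on something with over 40 N, if the wrist force passes 120 N, or if a joint passes its speed limit or range.

## Working session

There is one attempt and no reset: what is moved stays moved. The work goes in short steps, Python scripts to look and compute and a tool call to move; the robot and the scene stay as the last step left them, time stands still between calls to the robot, and variables do not carry over. Pictures are saved under pics/ and viewed, and the job is handed in when it is done.

Besides the shell and the picture viewer there is one more tool, called by a JSON object that holds its "name" and its "arguments", one argument or row to a line. arm_command: Moves the arm, as the interface text tells. Its arguments: {"type":"object","properties":{"motion":{"type":"array","items":{"type":"array"}}},"required":["motion"]}

```bash
ls; mkdir -p pics
python3 - <<'E'
from cell import observe, viewer, order, models, bot
import cv2
s=observe();print(s)
print([a for a in dir(bot) if a[0]!='_'],bot.hold_point_z)
for n in("scene","side","wrist"):
    f=viewer.grab_frame(n);cv2.imwrite(f"pics/{n}0.png",f["image"][:,:,::-1])
    print(n,f["fov_y"],f["cx"],f["cy"],f["view"].tolist() if hasattr(f["view"],'tolist') else f["view"])
    if n!="wrist":
        for q in("chest","chest_foot","bay","bay_mouth","chest_top","jar","oil_bottle","tin","mug","tube","knife","block"):
            print(q,[(d["uv"],round(d["confidence"],2)) for d in models.boxes_of(n,q)][:3])
E
```

```text
pics
{'t': 0.0, 'joint_pos': array([ 1.08307886,  0.46946516, -0.04855224,  1.5337021 ,  0.02409818,
        1.14102917, -0.08232538]), 'qvel': array([ 1.78337878e-04,  2.06292604e-03, -5.03628184e-04, -4.16832644e-04,
       -2.35421592e-04, -1.96642072e-03,  2.23761682e-05]), 'effort': array([-1.03393074e-04, -5.07984424e+01, -8.06711800e-02, -2.36159456e+01,
       -6.12510229e-02,  3.78241064e-02,  1.87764781e-04]), 'position': array([ 298.6621396 , -604.64488762,  221.47987168]), 'eef_rot': array([-3.13957642e+00,  9.35831193e-05,  4.58785126e-01]), 'contact_force': array([-0.51312026,  0.00236856, -0.08979681]), 'torque': array([-0.06377483,  0.03464799,  0.02526109]), 'grip_width': 1.0002394644344612}
['MotionError', 'hold_point_z'] 18.700000000000003
scene 46.813210260515135 270.4746657505532 204.67432677574885 [[-0.5620432706951088, 0.827028006821552, 0.011490770170678986, 271.18136940951496], [0.5760607056542565, 0.40138097247365184, -0.71207259344622, -183.87592047722973], [-0.5935161541756591, -0.3935962282198297, -0.7020118117693311, 1603.436532614386], [0.0, 0.0, 0.0, 1
[... 1148 characters left out ...]
185.7], 0.57), ([191.4, 248.9], 0.49)]
chest_top [([288.9, 244.5], 0.92), ([406.3, 207.9], 0.69), ([269.7, 103.9], 0.69)]
jar [([281.0, 198.2], 0.84)]
oil_bottle [([217.7, 215.7], 0.64), ([217.8, 186.0], 0.25)]
tin [([332.7, 325.8], 0.8)]
mug [([191.1, 247.4], 0.95)]
tube [([385.6, 296.0], 0.88)]
knife [([215.1, 185.9], 0.93)]
block [([297.2, 356.1], 0.72)]
wrist 65.70646984690485 277.2090838156861 209.8957607827262 [[0.44224368934504216, -0.8968949033415552, 0.00022714407687264768, -674.6931385255268], [-0.8631109811962063, -0.42551652789653654, 0.2719836734537602, -32.26839810104844], [-0.2438441169538678, -0.12047911373687031, -0.9623018392272616, 391.2218130610559], [0.0, 0.0, 0.0, 1.0]]
```

Run:
```python
import cv2
for n in("scene","side"):
    i=cv2.imread(f"pics/{n}0.png");i=i[80:420,80:480]
    cv2.imwrite(f"pics/{n}0b.png",cv2.resize(i,None,fx=2,fy=2,interpolation=cv2.INTER_CUBIC)[:600])
```

```text
(no output)
```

View pics/scene0.png

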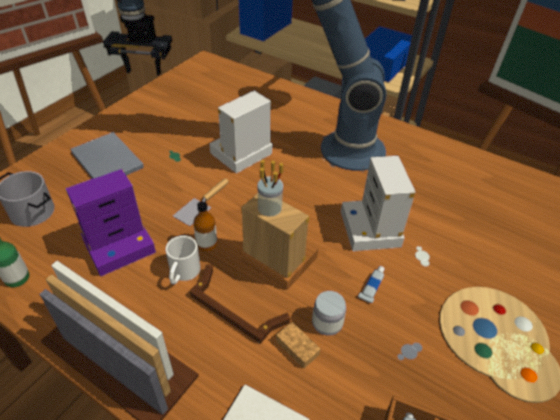

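View pics/side0.png

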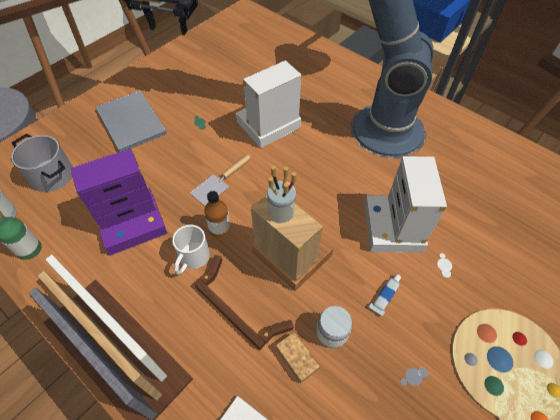

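View pics/wrist0.png

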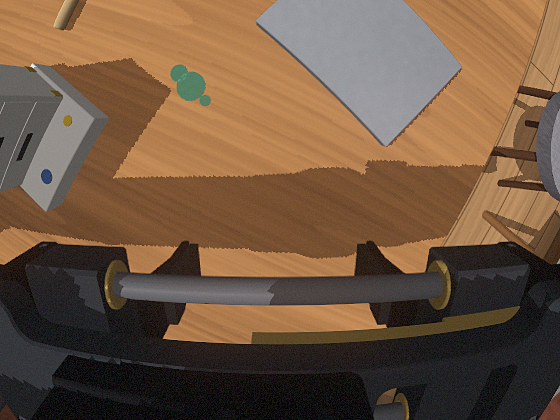

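View pics/scene0b.png

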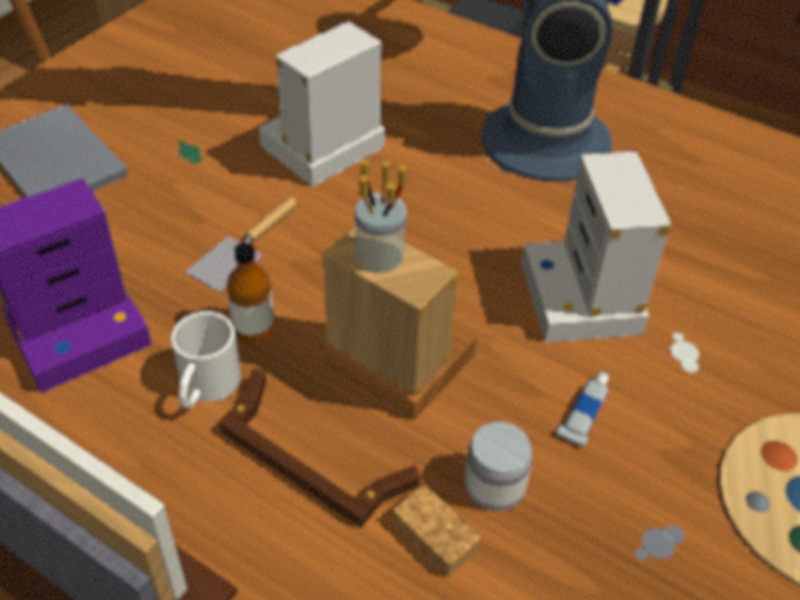

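View pics/side0b.png

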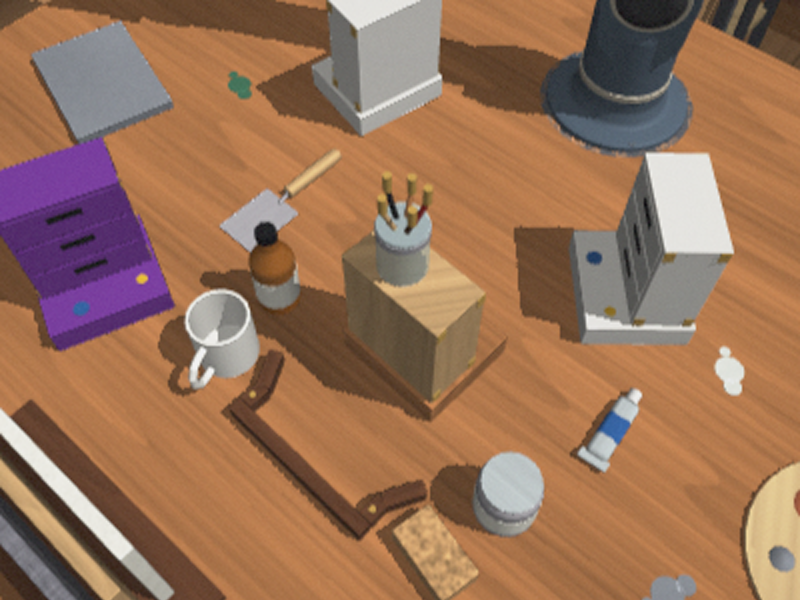

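```bash
cat > h.py <<'E'
import numpy as np, cv2
from cell import observe, viewer, order, models, bot
def K(f):
    F=210/np.tan(np.radians(f["fov_y"])/2); return F
def ray(f,uv):
    V=np.array(f["view"]);R=V[:3,:3];t=V[:3,3];F=K(f)
    d=np.array([(uv[0]-f["cx"])/F,(uv[1]-f["cy"])/F,1]);return -R.T@t, R.T@d
def onz(f,uv,z=0):
    c,d=ray(f,uv);return (c+d*(z-c[2])/d[2])[:2]
def proj(f,P):
    V=np.array(f["view"]);p=np.atleast_2d(P)@V[:3,:3].T+V[:3,3];F=K(f)
    return np.c_[f["cx"]+F*p[:,0]/p[:,2],f["cy"]+F*p[:,1]/p[:,2]]
def tf(pose,L):
    x,y,a=pose;L=np.atleast_2d(np.array(L,float));c,s=np.cos(a),np.sin(a)
    return np.c_[x+c*L[:,0]-s*L[:,1],y+s*L[:,0]+c*L[:,1],L[:,2]]
E
python3 - <<'E'
from h import *
for n in("scene","side"):
    f=viewer.grab_frame(n)
    for q in("bay","oil_bottle","tin","mug","tube","knife","block"):
        d=models.boxes_of(n,q)
        if d: print(n,q,onz(f,d[0]["uv"],{"mug":42,"tin":40,"oil_bottle":70}.get(q,10)).round())
E
```

```text
scene bay [738.  68.]
scene oil_bottle [ 596. -135.]
scene tin [622. 251.]
scene mug [ 694. -131.]
scene tube [471. 302.]
scene knife [ 508. -245.]
scene block [711. 230.]
side bay [745.  58.]
side oil_bottle [ 595. -129.]
side tin [618. 248.]
side mug [ 691. -127.]
side tube [480. 295.]
side knife [ 501. -239.]
side block [718. 230.]
```

Run:
```python
import cv2
for n,(x,y) in {"scene":(180,180),"side":(185,170)}.items():
    i=cv2.imread(f"pics/{n}0.png");
    for k,(a,b,w,h) in {"c":(x+50,y,100,120),"b":(x,y+80,130,120)}.items():
        j=cv2.resize(i[b:b+h,a:a+w],None,fx=5,fy=5,interpolation=cv2.INTER_CUBIC)
        for g in range(0,w,10):cv2.putText(j,str(a+g),(g*5,8),0,.3,(255,255,255),1);cv2.line(j,(g*5,0),(g*5,600),(255,255,255) ,1) if g%20==0 else 0
        for g in range(0,h,20):cv2.putText(j,str(b+g),(0,g*5+8),0,.3,(255,255,255),1);cv2.line(j,(0,g*5),(700,g*5),(255,255,255),1)
        cv2.imwrite(f"pics/{n}_{k}.png",j)
```

```text
(no output)
```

View pics/scene_c.png

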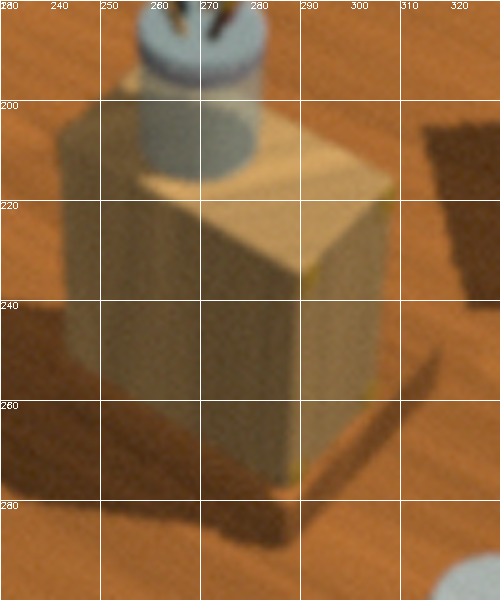

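View pics/scene_b.png

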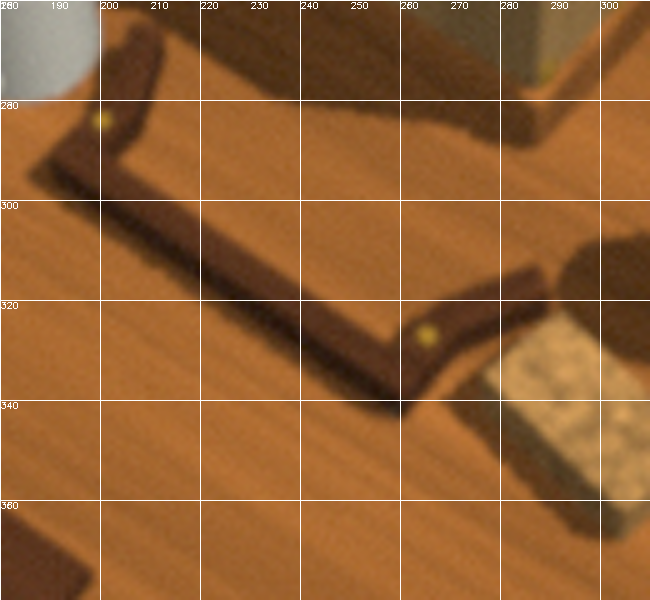

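View pics/side_c.png

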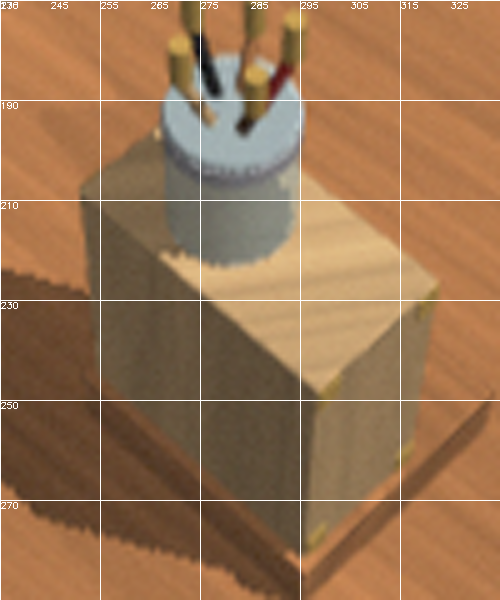

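View pics/side_b.png

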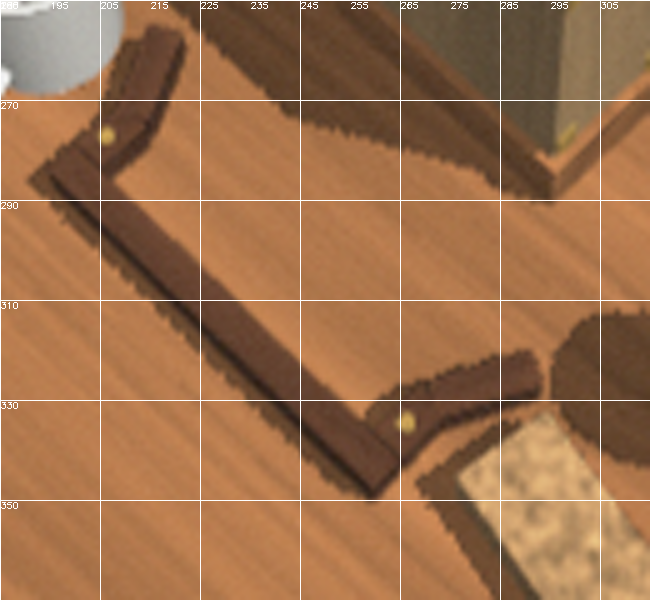

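```bash
cat > fit.py <<'E'
from h import *
from scipy.optimize import least_squares
def fit(obs,fr,p0):
    def r(p):
        return np.concatenate([ (proj(fr[n],tf(p,[L]))[0]-uv) for n in obs for L,uv in obs[n]])
    s=least_squares(r,p0,x_scale=[10,10,.1],loss="soft_l1");rr=r(s.x).reshape(-1,2)
    print("pose",s.x.round(3),"deg",np.degrees(s.x[2]).round(2));i=0
    for n in obs:
        for L,uv in obs[n]:print(n,L,uv,rr[i].round(1));i+=1
    return s.x
E
python3 - <<'E'
from fit import *
fr={n:viewer.grab_frame(n) for n in("scene","side")}
T=200
c={"scene":[((62.5,-70,T),(241.5,206)),((62.5,70,T),(290,235)),((-12.5,70,T),(308,216)),((62.5,70,40),(288,277)),((67.5,75,0),(286,289)),((-67.5,75,40),(317,250))],
"side":[((62.5,-70,T),(251,207)),((62.5,70,T),(299,249)),((-12.5,70,T),(322,227)),((62.5,70,40),(295,281)),((67.5,75,0),(295.5,290)),((-67.5,75,40),(334,249))]}
fit(c,fr,[550,50,.0])
b={"scene":[((85.5,108,25),(260,338)),((85.5,-108,25),(190,290)),((67.5,90,25),(257.5,329)),((67.5,-90,25),(204,291)),((-5,114,25),(288,313)),((-5,-114,25),(206,264))],
"side":[((85.5,108,25),(260,346)),((85.5,-108,25),(195,284)),((67.5,90,25),(258,335)),((67.5,-90,25),(207,285)),((-5,114,25),(291,320)),((-5,-114,25),(217,254))]}
fit(b,fr,[680,60,0])
E
```

```text
pose [ 5.2506e+02  5.6595e+01 -7.5000e-02] deg -4.27
scene (62.5, -70, 200) (241.5, 206) [-0.6 -0.5]
scene (62.5, 70, 200) (290, 235) [-0.8 -1.2]
scene (-12.5, 70, 200) (308, 216) [ 1.  -1.2]
scene (62.5, 70, 40) (288, 277) [-1.3  1.1]
scene (67.5, 75, 0) (286, 289) [0.5 1.2]
scene (-67.5, 75, 40) (317, 250) [ 1.7 -2.8]
side (62.5, -70, 200) (251, 207) [-0.2  0.4]
side (62.5, 70, 200) (299, 249) [-0.8 -0.3]
side (-12.5, 70, 200) (322, 227) [ 1.3 -0.7]
side (62.5, 70, 40) (295, 281) [0.4 1.1]
side (67.5, 75, 0) (295.5, 290) [-0.7  1.9]
side (-67.5, 75, 40) (334, 249) [ 0.2 -0.2]
pose [ 6.64487e+02  5.36850e+01 -4.00000e-02] deg -2.28
scene (85.5, 108, 25) (260, 338) [0.7 0.3]
scene (85.5, -108, 25) (190, 290) [-0.8 -0.2]
scene (67.5, 90, 25) (257.5, 329) [ 1.7 -0.8]
scene (67.5, -90, 25) (204, 291) [-4.1 -2.4]
scene (-5, 114, 25) (288, 313) [-1.6 -1.4]
scene (-5, -114, 25) (206, 264) [6.3 0.9]
side (85.5, 108, 25) (260, 346) [-0.2  1.8]
side (85.5, -108, 25) (195, 284) [-0.6 -0.4]
side (67.5, 90, 25) (258, 335) [1.8 1. ]
side (67.5, -90, 25) (207, 285) [-1.7 -1.6]
side (-5, 114, 25) (291, 320) [-0.6 -0.2]
side (-5, -114, 25) (217, 254) [4.4 3.1]
```

```bash
cat >> h.py <<'E'
def box(x0,x1,y0,y1,z0,z1):
    c=[(x,y,z) for x in(x0,x1) for y in(y0,y1) for z in(z0,z1)]
    return [(c[i],c[j]) for i in range(8) for j in range(i+1,8) if sum(a!=b for a,b in zip(c[i],c[j]))==1]
CH=box(-67.5,67.5,-75,75,0,40)+box(-12.5,62.5,-70,70,40,200)
def loop(p,z):return [((*p[i],z),(*p[(i+1)%len(p)],z)) for i in range(len(p))]
BY=loop([(-5,-114),(38,-90),(67.5,-90),(67.5,90),(38,90),(-5,114)],25)[:-1]+loop([(85.5,-108),(85.5,108)],25)+loop([(85.5,-108),(85.5,108)],0)
def overlay(n,name,items,roi,k):
    f=viewer.grab_frame(n);x,y,w,h=roi
    j=cv2.resize(f["image"][y:y+h,x:x+w,::-1],None,fx=k,fy=k,interpolation=cv2.INTER_CUBIC)
    for pose,segs,col in items:
        for a,b in segs:
            p=((proj(f,tf(pose,[a,b]))-[x,y]+.5)*k).astype(int)
            cv2.line(j,tuple(map(int,p[0])),tuple(map(int,p[1])),col,1,cv2.LINE_AA)
    cv2.imwrite(f"pics/{name}.png",j)
E
python3 - <<'E'
from fit import *
fr={n:viewer.grab_frame(n) for n in("scene","side")}
T=200
b={"scene":[((85.5,108,25),(260,338)),((85.5,-108,25),(190,290)),((67.5,90,25),(257.5,329)),((-5,114,25),(288,313)),((-5,-114,25),(212,267))],
"side":[((85.5,108,25),(260,346)),((85.5,-108,25),(195,284)),((67.5,90,25),(258,335)),((-5,114,25),(291,320)),((-5,-114,25),(222,258))]}
p=fit(b,fr,[680,60,0])
C=[525.06,56.6,-.075]
overlay("scene","ovs",[(C,CH,(0,255,0)),(p,BY,(255,255,0))],(180,180,150,170),4)
overlay("side","ovd",[(C,CH,(0,255,0)),(p,BY,(255,255,0))],(185,180,160,180),4)
E
```

```text
pose [ 6.64768e+02  5.42540e+01 -4.30000e-02] deg -2.49
scene (85.5, 108, 25) (260, 338) [0.7 0.5]
scene (85.5, -108, 25) (190, 290) [-0.6 -0.1]
scene (67.5, 90, 25) (257.5, 329) [ 1.7 -0.5]
scene (-5, 114, 25) (288, 313) [-1.5 -1. ]
scene (-5, -114, 25) (212, 267) [ 0.6 -2. ]
side (85.5, 108, 25) (260, 346) [-0.3  2.1]
side (85.5, -108, 25) (195, 284) [-0.5 -0.3]
side (67.5, 90, 25) (258, 335) [1.7 1.3]
side (-5, 114, 25) (291, 320) [-0.6  0.2]
side (-5, -114, 25) (222, 258) [-0.4 -0.8]
```

View pics/ovs.png

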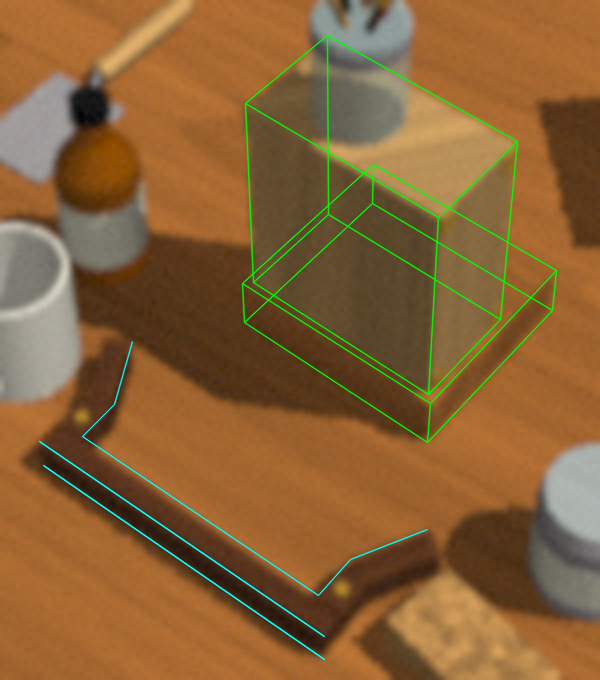

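View pics/ovd.png

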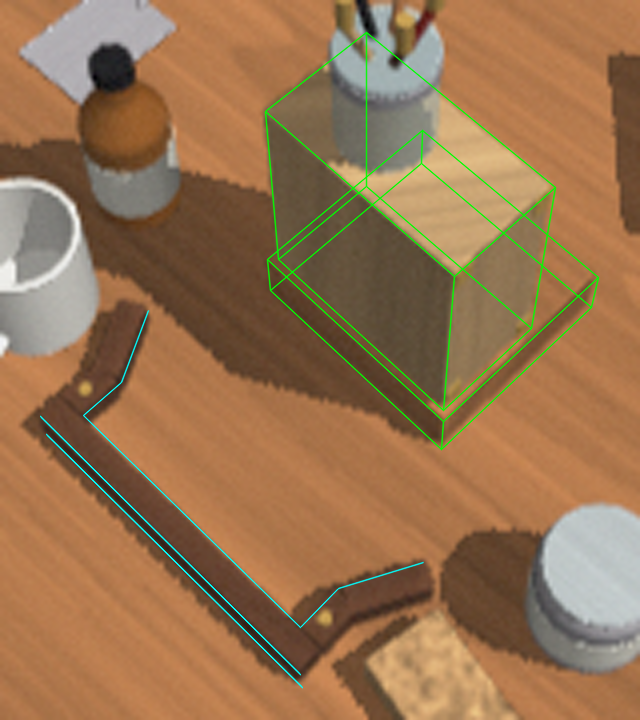

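Run:
```python
from h import *
f=viewer.grab_frame("scene");g=viewer.grab_frame("side")
print(onz(f,(244,135),110),onz(g,(272.8,103.3),110),onz(f,(378.8,205),110),onz(g,(406.8,208),110))
w=viewer.grab_frame("wrist");c,d=ray(w,(w["cx"],w["cy"]));print("cam",c,d)
s=observe();from scipy.spatial.transform import Rotation as R
Rm=R.from_euler("xyz",s["eef_rot"]).as_matrix();print(Rm.round(3));print("cam in tool",Rm.T@(c-s["position"]))
# jar
print("jar",onz(f,(269,215),200),onz(g,(281,221),200))
```

```text
[ 262.03998115 -248.24031605] [ 236.29795465 -263.64874155] [304.86241644 217.82346444] [296.06941137 217.72740191]
cam [ 365.92475476 -571.72539712  385.40411782] [-0.24384324 -0.12048027 -0.96230192]
[[ 0.897  0.443  0.   ]
 [ 0.443 -0.897 -0.   ]
 [ 0.     0.    -1.   ]]
cam in tool [  74.85277356   -0.34378603 -162.81771491]
jar [570.35480607  52.87555608] [565.71276334  52.92580747]
```

{"name": "arm_command", "arguments": {
  "motion": [
    [[0,0,-0.06],[0,0,-0.15],0],
    [[0.04,-0.02,-0.09],[0,0,-0.3],0],
    [[0.09,-0.05,-0.09],[0,0,-0.45],0],
    [[0.14,-0.08,-0.09],[0,0,-0.6],0],
    [[0.19,-0.11,-0.09],[0,0,-0.75],0],
    [[0.24,-0.15,-0.09],[0,0,-0.9],0],
    [[0.28,-0.18,-0.09],[0,0,-1.05],0],
    [[0.3,-0.195,-0.09],[0,0,-1.2],0],
    [[0.3,-0.195,-0.09],[0,0,-1.3],0],
    [[0.3,-0.195,-0.09],[0,0,-1.3],0]
  ]
}}

```text
t: 3.85
position: [481.6, -297.4, 312.7]
eef_rot: [3.142, 0.0, 1.758]
contact_force: [0.6, 0.4, -0.1]
grip_width: 0.997
```

```bash
cat >> h.py <<'E'
from scipy.spatial.transform import Rotation as Ro
def rel(P,yaw):
    s=observe();A=Ro.from_euler("xyz",s["eef_rot"]);B=Ro.from_euler("xyz",[np.pi,0,yaw])
    print("now",s["t"],s["position"].round(1),s["eef_rot"].round(4),s["joint_pos"].round(2),s["contact_force"].round(1))
    print("rel mm",A.inv().apply(np.array(P)-s["position"]).round(1),"rv",(A.inv()*B).as_rotvec().round(4))
E
python3 - <<'E'
from h import *
rel([428,62,310],np.pi-.06)
f=viewer.grab_frame("scene")
for uv,z in [((354,247),0),((402,245),0),((342,205),40),((342,207),40)]:print(onz(f,uv,z).round())
E
```

```text
now 3.85 [ 481.6 -297.4  312.7] [3.1415e+00 3.0000e-04 1.7580e+00] [ 0.83  0.25 -0.43  1.66  0.11  1.25  0.56] [ 0.6  0.4 -0.1]
rel mm [363.1  14.2   2.6] rv [-1.0000e-04  3.0000e-04 -1.3236e+00]
[377. 199.]
[297. 303.]
[292. 112.]
[299. 116.]
```

{"name": "arm_command", "arguments": {
  "motion": [
    [[0.04,0.001,0],[0,0,-0.15],0],
    [[0.09,0.003,0],[0,0,-0.3],0],
    [[0.14,0.005,0],[0,0,-0.45],0],
    [[0.19,0.007,0],[0,0,-0.6],0],
    [[0.24,0.009,0],[0,0,-0.75],0],
    [[0.29,0.011,0],[0,0,-0.9],0],
    [[0.33,0.013,0],[0,0,-1.05],0],
    [[0.363,0.014,0],[0,0,-1.2],0],
    [[0.363,0.014,0],[0,0,-1.32],0],
    [[0.363,0.014,0],[0,0,-1.32],0]
  ]
}}

```text
t: 5.15
position: [427.6, 61.4, 312.7]
eef_rot: [-3.141, 0.0, 3.076]
contact_force: [0.3, -0.3, -0.2]
grip_width: 0.999
```

Run:
```python
from h import *
rel([428,62,20],np.pi-.06)
for n in("wrist","side"):cv2.imwrite(f"pics/{n}1.png",viewer.grab_frame(n)["image"][:,:,::-1])
```

```text
now 5.15 [427.6  61.4 312.7] [-3.1413e+00  5.0000e-04  3.0756e+00] [ 0.57  0.03 -0.81  1.91  0.02  1.21  1.25] [ 0.3 -0.3 -0.2]
rel mm [-2.000e-01  7.000e-01  2.927e+02] rv [-0.0003  0.0005 -0.006 ]
```

View pics/wrist1.png

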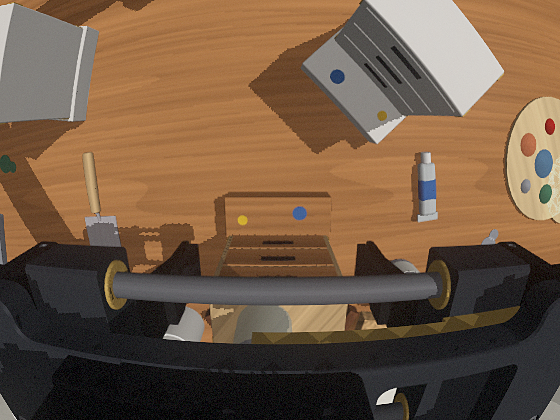

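View pics/side1.png

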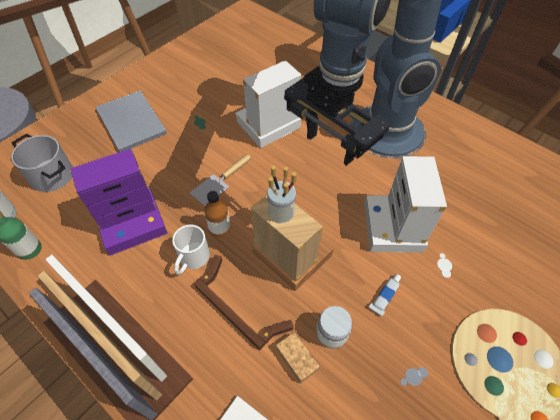

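```bash
cat >> h.py <<'E'
def wz(f,uv,z):
    F=K(f);d=np.array([uv[0]-f["cx"],uv[1]-f["cy"]]);r=np.hypot(*d);th=r/F
    v=np.r_[d/r*np.sin(th),np.cos(th)];V=np.array(f["view"]);R=V[:3,:3];c=-R.T@V[:3,3];w=R.T@v
    return (c+w*(z-c[2])/w[2])[:2]
E
python3 - <<'E'
from h import *
f=viewer.grab_frame("wrist");i=f["image"][:,:,::-1]
x,y,w,h=205,180,150,70
cv2.imwrite("pics/w1z.png",cv2.resize(i[y:y+h,x:x+w],None,fx=5,fy=5,interpolation=cv2.INTER_NEAREST))
for uv in[(226,198),(330,198)]:print(wz(f,uv,40))
print([d["uv"] for d in models.boxes_of("wrist","chest_foot")])
E
```

```text
[454.26122625 -11.76998651]
[464.01149589 132.37430091]
[[404.3, 64.4], [279.8, 248.7], [42.5, 66.6]]
```

View pics/w1z.png

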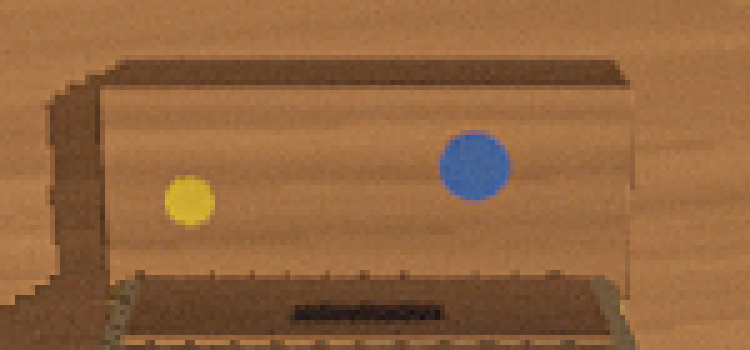

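{"name": "arm_command", "arguments": {
  "motion": [
    [[0,0.001,0.05],[0,0,0],0],
    [[0,0.001,0.1],[0,0,0],0],
    [[0,0.001,0.15],[0,0,0],0],
    [[0,0.001,0.2],[0,0,0],0],
    [[0,0.001,0.245],[0,0,0],0],
    [[0,0.001,0.275],[0,0,0],0],
    [[0,0.001,0.295],[0,0,0],0],
    [[0,0.001,0.295],[0,0,0],0]
  ]
}}

```text
t: 6.35
position: [426.7, 62.3, 16.4]
eef_rot: [-3.141, -0.003, 3.077]
contact_force: [0.5, -0.1, 0.1]
grip_width: 0.998
```

Run:
```python
from h import *
rel([452,62,18],np.pi-.05)
for n in("wrist","scene"):cv2.imwrite(f"pics/{n}2.png",viewer.grab_frame(n)["image"][:,:,::-1])
```

```text
now 6.35 [426.7  62.3  16.4] [-3.1411 -0.0033  3.0774] [ 0.28  0.48 -0.63  2.24  0.53  0.57  0.75] [ 0.5 -0.1  0.1]
rel mm [-25.2   1.3  -1.7] rv [-0.0005 -0.0033 -0.0142]
```

View pics/wrist2.png

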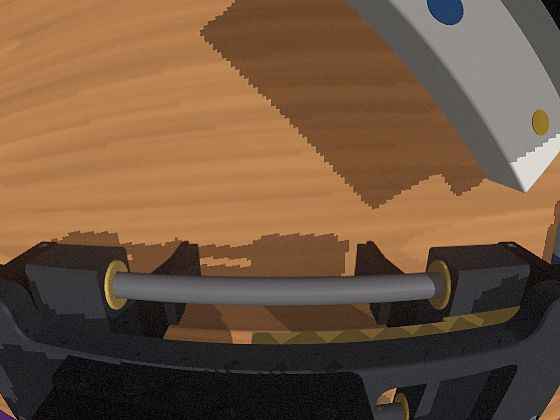

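View pics/scene2.png

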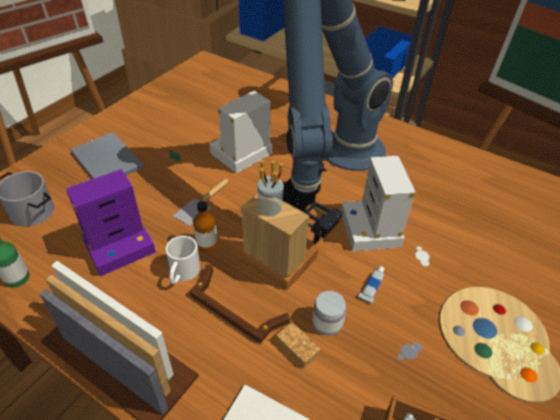

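{"name": "arm_command", "arguments": {
  "motion": [
    [[-0.005,0,0],[0,0,0],0],
    [[-0.01,0,0],[0,0,0],0],
    [[-0.014,0,0],[0,0,0],0],
    [[-0.018,0,0],[0,0,0],0],
    [[-0.022,0,0],[0,0,0],0],
    [[-0.026,0,0],[0,0,0],0],
    [[-0.03,0,0],[0,0,0],0],
    [[-0.034,0,0],[0,0,0],0],
    [[-0.038,0,0],[0,0,0],0]
  ]
}}

```text
t: 7.58
position: [455.3, 59.8, 16.1]
eef_rot: [-3.135, -0.018, 3.08]
contact_force: [-20.7, 1.6, 17.2]
grip_width: 1.002
```

Run:
```python
from h import *
rel([452,62,18],np.pi-.05)
C=[526,56.6,-.066];B=[665,54.2,-.043]
overlay("side","p3",[(C,CH,(0,255,0)),(B,BY,(255,255,0))],(185,160,160,200),3)
```

```text
now 7.575 [455.3  59.8  16.1] [-3.1346 -0.0183  3.0804] [ 0.28  0.52 -0.63  2.17  0.52  0.63  0.79] [-20.7   1.6  17.2]
rel mm [ 3.4  2.  -1.8] rv [-0.0069 -0.0183 -0.0111]
```

View pics/p3.png

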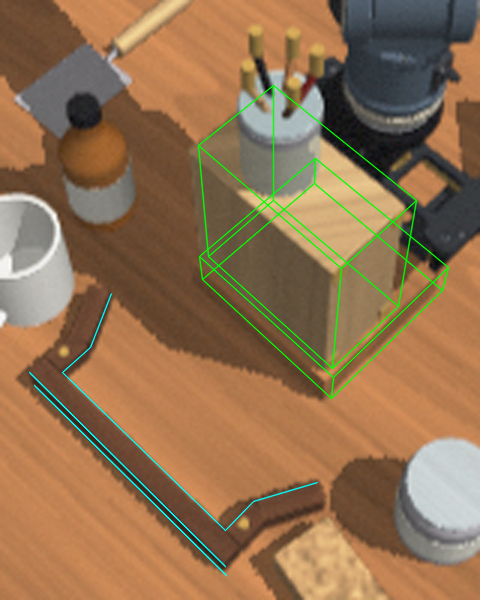

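Run:
```python
from h import *
C=[526,56.6,-.066]
overlay("scene","p3s",[],(225,150,120,150),5)
overlay("side","p3d",[],(235,160,130,150),5)
s=observe();print(s["t"],s["position"],s["contact_force"],s["torque"],s["eef_rot"])
```

```text
7.725 [457.17935396  59.7384098   16.11456051] [-16.91816407   1.97849682  11.10811812] [0.22922207 3.14528932 0.03377152] [-3.13592854 -0.01483733  3.08023098]
```

View pics/p3s.png

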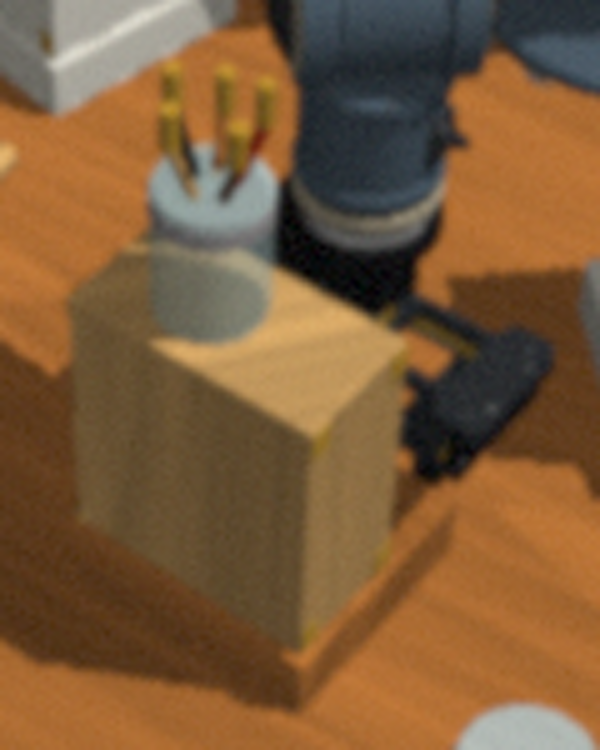

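View pics/p3d.png

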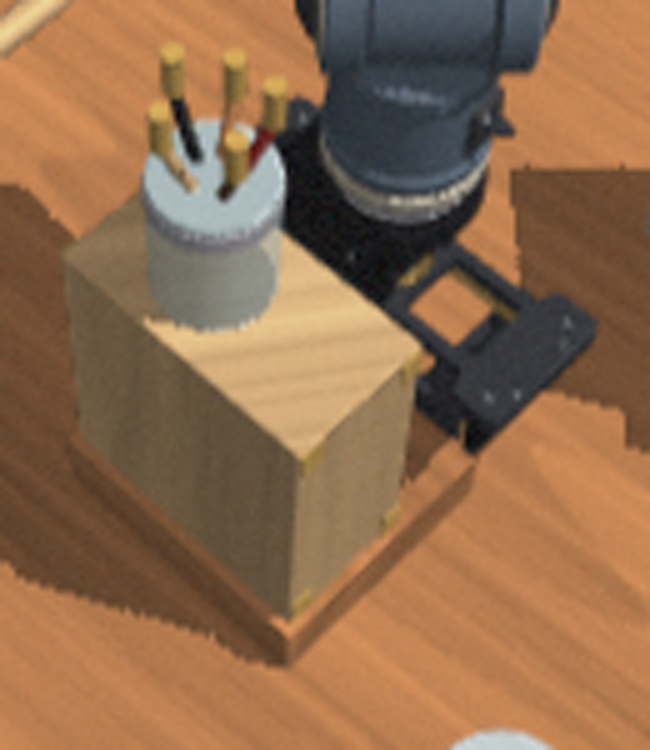

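{"name": "arm_command", "arguments": {
  "motion": [
    [[-0.004,0,-0.001],[0,0,0],0],
    [[-0.008,0,-0.002],[0,0,0],0],
    [[-0.012,0,-0.002],[0,0,0],0],
    [[-0.016,0.001,-0.002],[0,0,0],0],
    [[-0.02,0.001,-0.002],[0,0,-0.005],0],
    [[-0.024,0.001,-0.002],[0,0,-0.005],0],
    [[-0.028,0.001,-0.002],[0,0,-0.005],0],
    [[-0.032,0.002,-0.002],[0,0,-0.01],0],
    [[-0.036,0.002,-0.002],[0,0,-0.01],0],
    [[-0.04,0.002,-0.002],[0,0,-0.01],0]
  ]
}}

```text
t: 8.98
position: [500.0, 58.7, 17.4]
eef_rot: [-3.138, -0.011, 3.089]
contact_force: [-7.2, 0.4, -3.6]
grip_width: 0.999
```

Run:
```python
from h import *
rel([452,62,18],np.pi-.05)
x=observe()["position"]
C=[x[0]+79,58,-.06];B=[665,54.2,-.043];print(C)
for n,r in(("side",(185,170,160,200)),("scene",(180,170,160,200))):overlay(n,"p4"+n,[(C,CH,(0,255,0)),(B,BY,(255,255,0))],r,4)
overlay("side","p4r",[],(235,160,130,150),5)
```

```text
now 8.975 [500.   58.7  17.4] [-3.138  -0.0112  3.0887] [ 0.29  0.57 -0.62  2.07  0.53  0.67  0.83] [-7.2  0.4 -3.6]
rel mm [48.1  0.7 -0.1] rv [-0.0036 -0.0112 -0.0029]
[np.float64(578.9602831613258), 58, -0.06]
```

View pics/p4side.png

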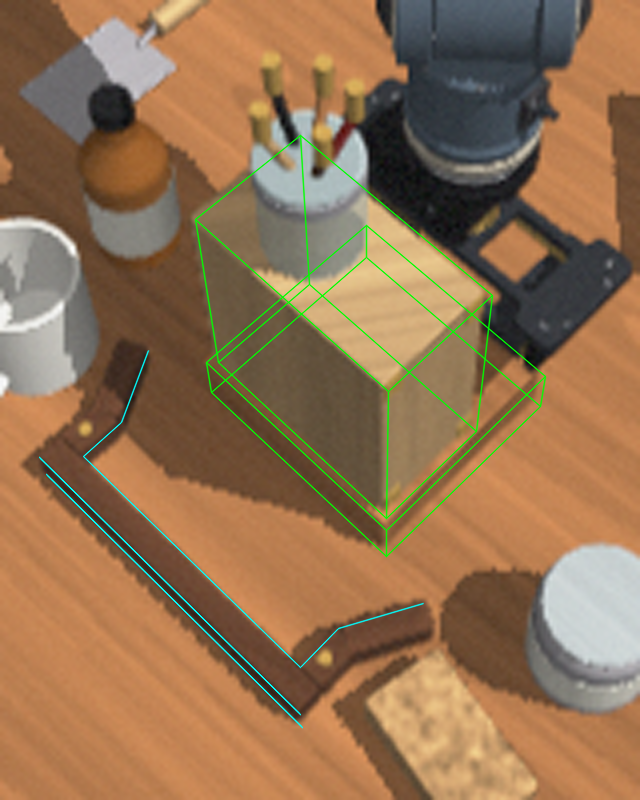

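View pics/p4r.png

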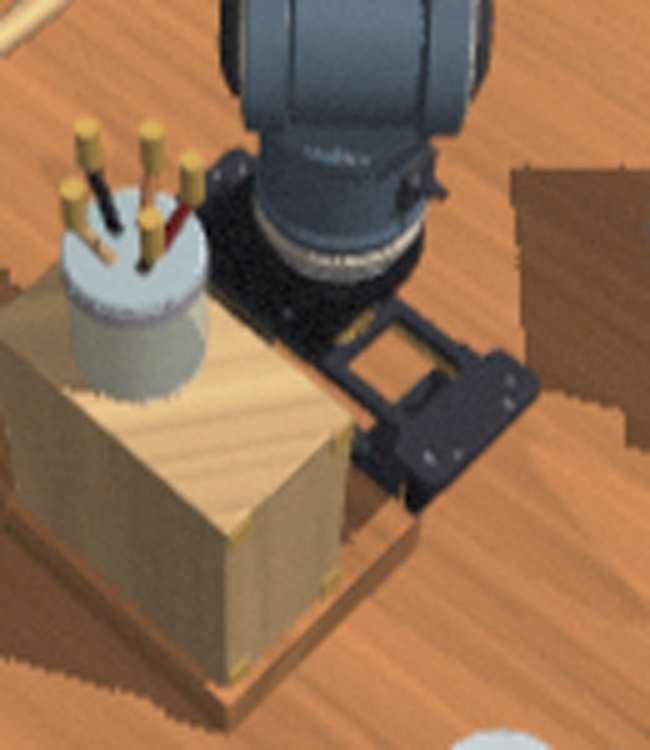

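{"name": "arm_command", "arguments": {
  "motion": [
    [[-0.004,0,0],[0,0,0],0],
    [[-0.01,0,0],[0,0,0],0],
    [[-0.016,0,0],[0,0,0],0],
    [[-0.022,0,0],[0,0,-0.005],0],
    [[-0.028,0,0],[0,0,-0.005],0],
    [[-0.034,0,0],[0,0,-0.005],0],
    [[-0.04,0.001,0],[0,0,-0.01],0],
    [[-0.046,0.001,0],[0,0,-0.01],0],
    [[-0.052,0.001,0],[0,0,-0.01],0],
    [[-0.057,0.001,0],[0,0,-0.01],0]
  ]
}}

```text
t: 10.38
position: [557.1, 57.1, 17.1]
eef_rot: [-3.139, -0.011, 3.099]
contact_force: [-7.6, 1.1, -3.2]
grip_width: 0.999
```

Run:
```python
from h import *
rel([452,62,18],np.pi-.05)
x=observe()["position"]
C=[x[0]+79,55,-.047];B=[665,54.2,-.043];print(C)
for n,r in(("side",(175,200,150,150)),("scene",(175,200,150,150))):overlay(n,"p5"+n,[(C,CH,(0,255,0)),(B,BY,(255,255,0))],r,4)
overlay("side","p5r",[],(175,200,150,150),5)
```

```text
now 10.375 [557.1  57.1  17.1] [-3.1386 -0.0114  3.0991] [ 0.28  0.63 -0.61  1.94  0.53  0.74  0.88] [-7.6  1.1 -3.2]
rel mm [105.2   0.5   0.4] rv [-0.0031 -0.0114  0.0075]
[np.float64(636.0718302597204), 55, -0.047]
```

View pics/p5side.png

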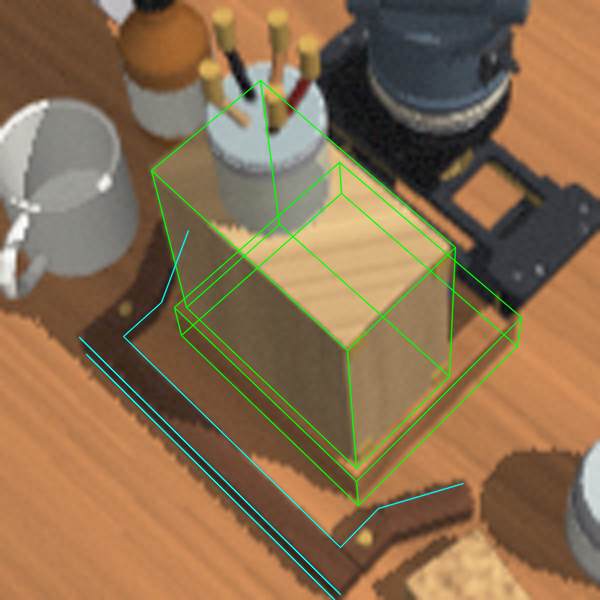

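View pics/p5r.png

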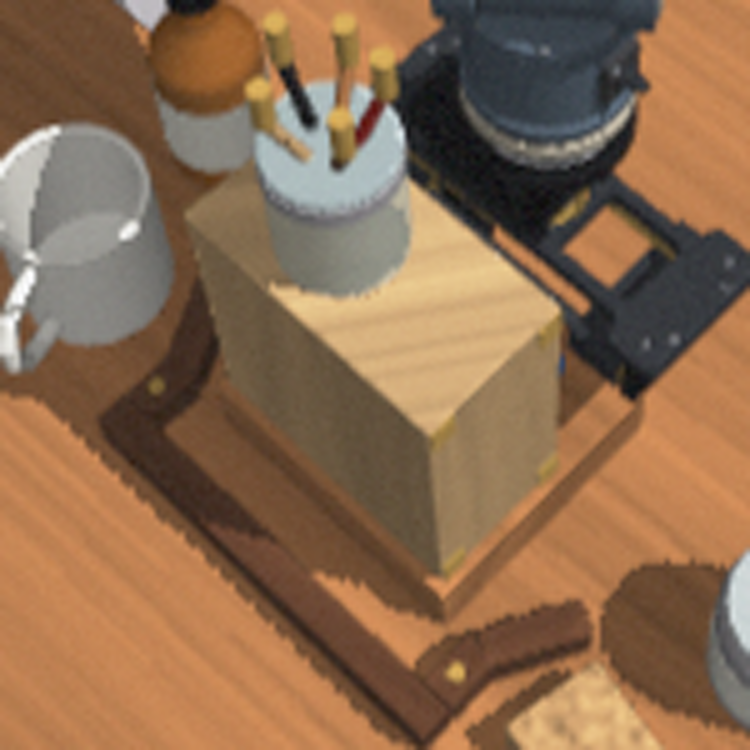

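View pics/p5scene.png

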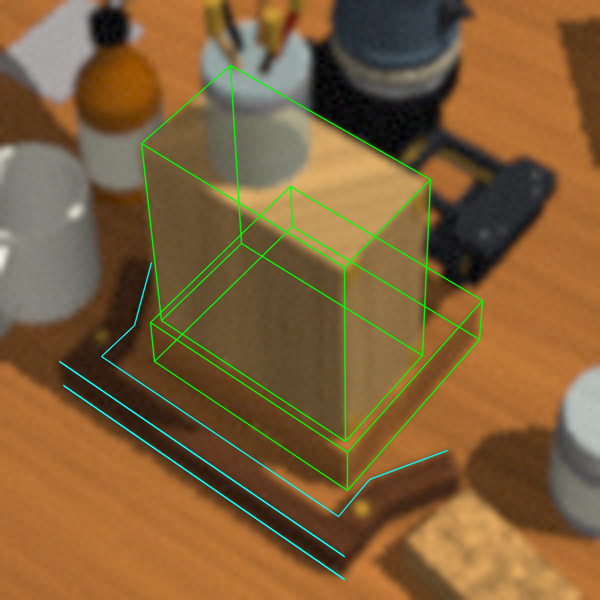

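Run:
```python
from h import *
for n,a,b in(("scene",(199.7,283.6),(265,327)),("side",(205.8,276.8),(266,334.5))):
    f=viewer.grab_frame(n);L=onz(f,a,25);R=onz(f,b,25)
    d=R-L;m=(L+R)/2;print(n,L.round(1),R.round(1),"len",np.hypot(*d),"yaw",-np.arctan2(d[0],d[1]),"mid",m)
    # proposal dist to chest pose
    print(proj(f,tf([665,54.2,-.043],[(52.75,-99,25),(52.75,99,25)])))
```

```text
scene [717.2 -48.9] [725.5 149.9] len 198.9055262997775 yaw -0.04172965406663569 mid [721.38822141  50.49947832]
[[201.30861418 282.91322283]
 [266.25408945 326.06777184]]
side [716.  -50.3] [724.2 148.9] len 199.34822562781324 yaw -0.040940910654863466 mid [720.10484234  49.28291723]
[[207.57134242 276.89838145]
 [267.35204471 334.32586158]]
```

{"name": "arm_command", "arguments": {
  "motion": [
    [[-0.004,0,0],[0,0,0],0],
    [[-0.008,0,0],[0,0,0],0],
    [[-0.012,0,0],[0,0,0],0],
    [[-0.016,0,0],[0,0,0],0],
    [[-0.02,0,0],[0,0,0],0],
    [[-0.023,0,0],[0,0,0],0],
    [[-0.026,0,0],[0,0,0],0],
    [[-0.029,0,0],[0,0,0],0],
    [[-0.032,0,0],[0,0,0],0]
  ]
}}

```text
t: 11.75
position: [586.6, 55.9, 16.5]
eef_rot: [-3.138, -0.017, 3.1]
contact_force: [-16.1, -0.0, 3.3]
grip_width: 1.002
```

Run:
```python
from h import *
rel([452,62,18],np.pi-.05)
x=observe()["position"]
C=[x[0]+79,53,-.042];B=[668,52,-.041];print(C)
overlay("side","p6side",[(C,CH,(0,255,0)),(B,BY,(255,255,0))],(175,200,150,150),4)
overlay("side","p6r",[],(175,220,150,150),5)
```

```text
now 11.75 [586.6  55.9  16.5] [-3.1378 -0.0165  3.0996] [ 0.28  0.67 -0.61  1.87  0.53  0.79  0.91] [-16.1  -0.    3.3]
rel mm [134.7   0.4   0.7] rv [-0.0039 -0.0165  0.0081]
[np.float64(665.5680642632116), 53, -0.042]
```

View pics/p6side.png

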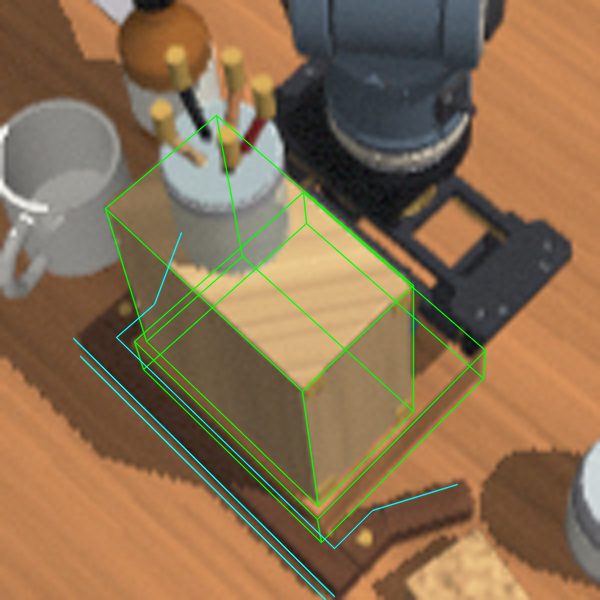

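View pics/p6r.png

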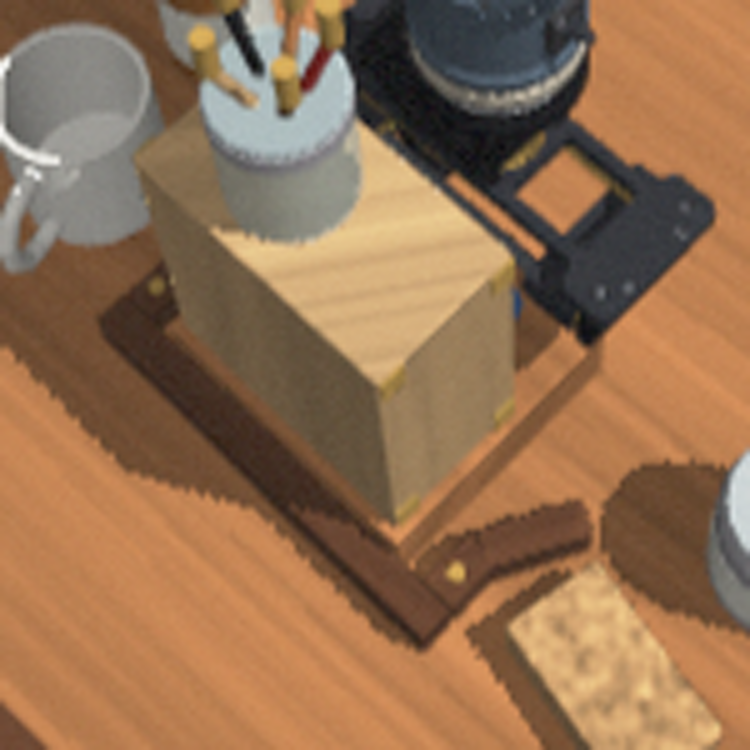

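{"name": "arm_command", "arguments": {
  "motion": [
    [[-0.002,0,0],[0,0,0],0],
    [[-0.004,0,0],[0,0,0],0],
    [[-0.006,0,0],[0,0,0],0],
    [[-0.006,0,0],[0,0,0],0]
  ]
}}

```text
t: 12.35
position: [586.5, 55.9, 16.4]
eef_rot: [-3.134, -0.028, 3.1]
contact_force: [-26.0, -1.2, 11.3]
grip_width: 0.998
```

Run:
```python
from h import *
rel([452,62,18],np.pi-.05);print(observe()["torque"].round(2))
overlay("side","p7r",[],(175,220,150,150),5)
overlay("scene","p7s",[],(175,220,150,150),5)
```

```text
now 12.35 [586.5  55.9  16.4] [-3.1344 -0.028   3.1   ] [ 0.27  0.68 -0.61  1.86  0.52  0.8   0.91] [-26.   -1.2  11.3]
rel mm [134.6   0.5   2.1] rv [-0.0073 -0.0279  0.0086]
[ 0.31  5.21 -0.04]
```

View pics/p7r.png

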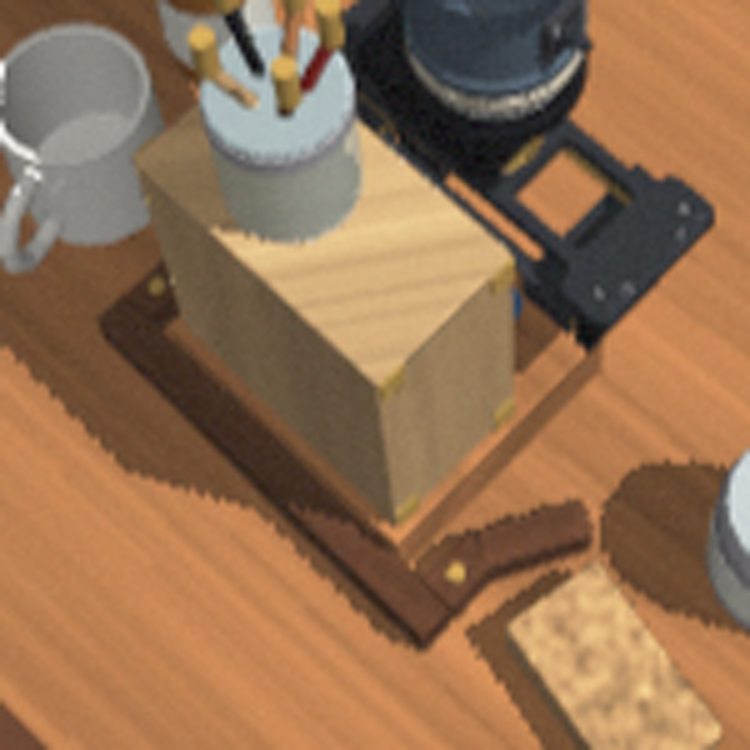

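{"name": "arm_command", "arguments": {
  "motion": [
    [[0.004,0,0],[0,0,0],0],
    [[0.01,0,0],[0,0,0],0],
    [[0.025,0,0],[0,0,0],0],
    [[0.05,0,0],[0,0,0],0],
    [[0.08,0,0],[0,0,0],0],
    [[0.12,0,-0.02],[0,0,0],0],
    [[0.14,0,-0.07],[0,0,0],0],
    [[0.15,0,-0.12],[0,0,0],0],
    [[0.15,0,-0.18],[0,0,0],0],
    [[0.15,0,-0.23],[0,0,0],0]
  ]
}}

```text
t: 13.7
position: [450.8, 62.9, 252.3]
eef_rot: [-3.141, 0.004, 3.099]
contact_force: [0.8, -0.5, 1.1]
grip_width: 0.996
```

Run:
```python
from h import *
rel([452,62,18],np.pi-.05)
f=viewer.grab_frame("wrist");cv2.imwrite("pics/w8.png",f["image"][:,:,::-1])
C=B=[668,52,-.041]
overlay("side","p8s",[(C,CH,(0,255,0)),(B,BY,(255,255,0))],(165,200,160,160),4)
overlay("scene","p8c",[(C,CH,(0,255,0)),(B,BY,(255,255,0))],(165,200,160,160),4)
overlay("scene","p8r",[],(0,0,560,420),1)
```

```text
now 13.7 [450.8  62.9 252.3] [-3.1409  0.0036  3.0992] [ 0.56  0.15 -0.87  1.96  0.14  1.09  1.17] [ 0.8 -0.5  1.1]
rel mm [ -0.3  -0.7 234.3] rv [-0.0007  0.0036  0.0076]
```

View pics/w8.png

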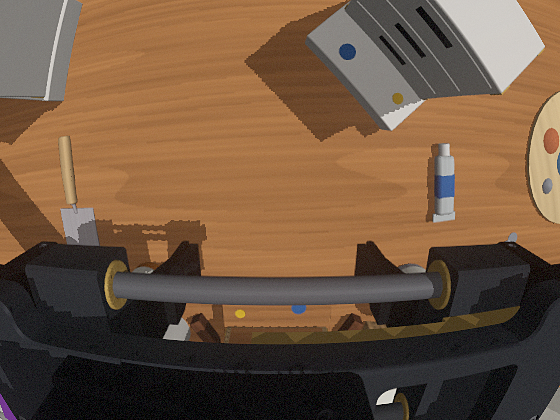

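View pics/p8s.png

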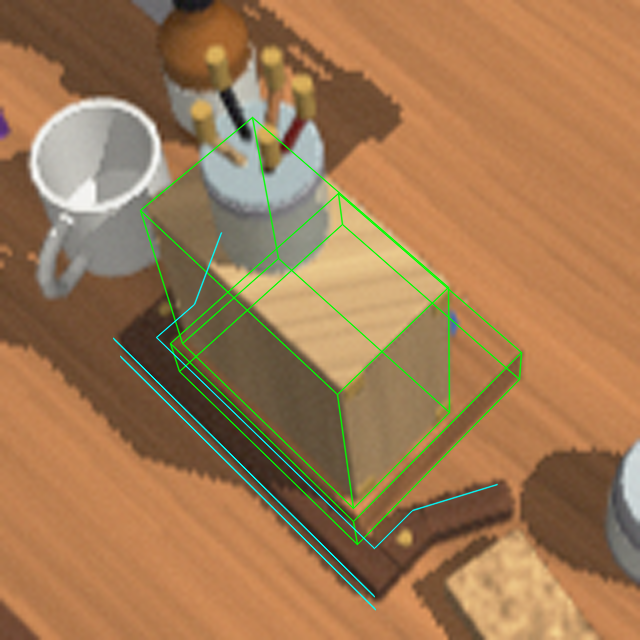

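View pics/p8c.png

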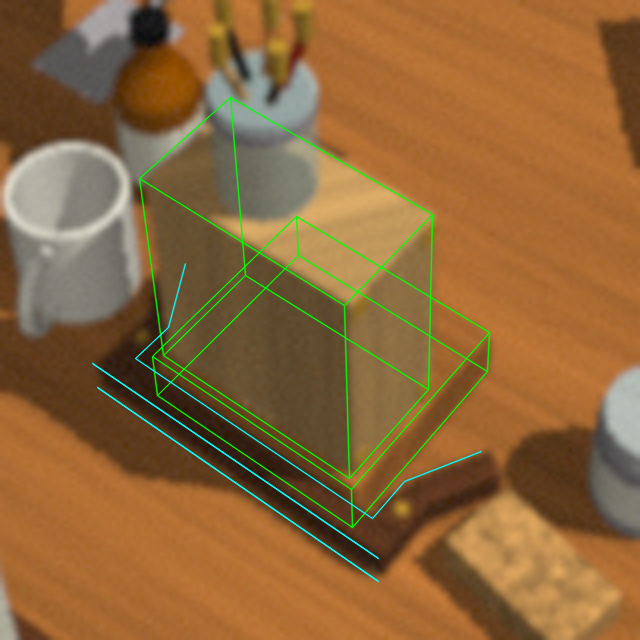

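View pics/p8r.png

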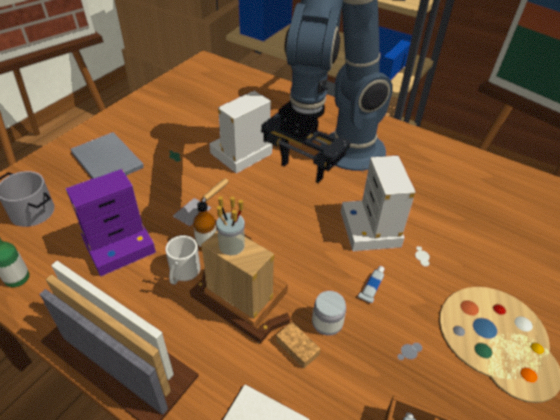

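Run:
```python
from h import *
overlay("side","p9a",[],(190,235,120,110),6)
overlay("scene","p9b",[],(190,235,110,110),6)
```

```text
(no output)
```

View pics/p9a.png

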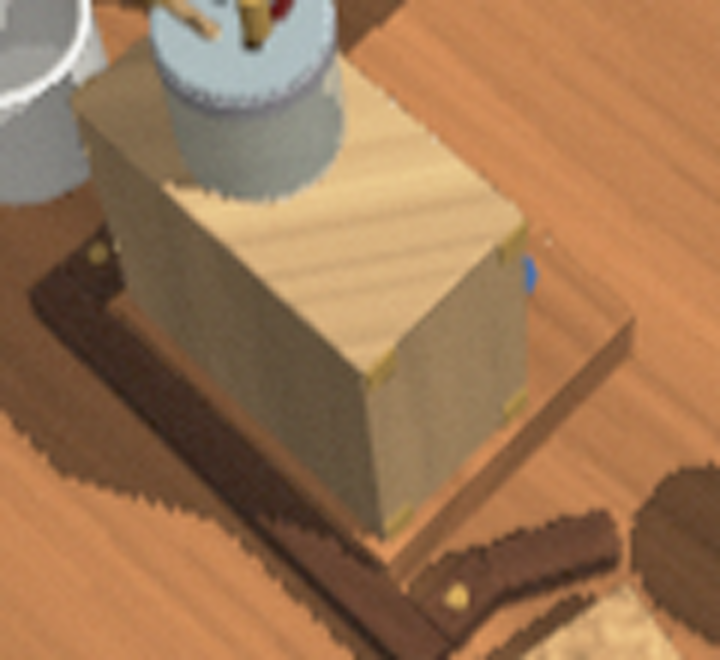

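View pics/p9b.png

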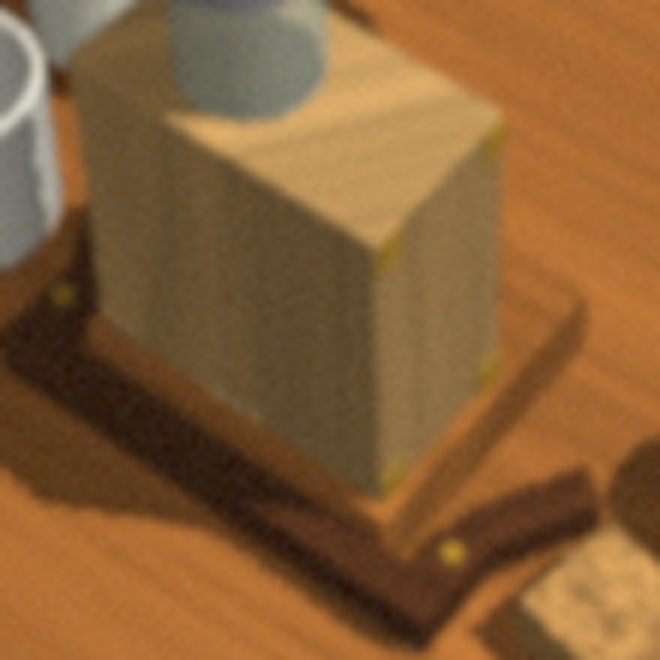

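Run:
```python
from fit import *
fr={n:viewer.grab_frame(n) for n in("scene","side")}
T=200
Ls=[(62.5,-70,T),(62.5,70,T),(-12.5,70,T),(62.5,70,40),(-67.5,75,40)]
c={"side":list(zip(Ls,[(202.5,252),(251.2,296.7),(277.2,272),(254.2,324.2),(295.3,288.3)])),
"scene":list(zip(Ls,[(202.5,245.3),(253.3,276.3),(273.3,253.3),(253.8,317.8),(287,283.7)]))}
fit(c,fr,[660,50,-.04])
f=fr["side"]
for q,u in (("jar",None),("oil_bottle",10),("tin",10),("mug",0),("tube",0),("knife",0),("block",0)):
    d=models.boxes_of("side",q);print(q,d[0]["uv"] if d else None)
s=observe();print(s["t"],s["contact_force"].round(1),s["qvel"].round(3))
```

```text
pose [ 6.65774e+02  5.45830e+01 -4.30000e-02] deg -2.44
side (62.5, -70, 200) (202.5, 252) [-1.1  0.1]
side (62.5, 70, 200) (251.2, 296.7) [-0.6  1.4]
side (-12.5, 70, 200) (277.2, 272) [ 1.2 -0.5]
side (62.5, 70, 40) (254.2, 324.2) [0.2 2.4]
side (-67.5, 75, 40) (295.3, 288.3) [ 1.1 -0.6]
scene (62.5, -70, 200) (202.5, 245.3) [-1.6 -1.3]
scene (62.5, 70, 200) (253.3, 276.3) [-1.  -0.5]
scene (-12.5, 70, 200) (273.3, 253.3) [ 1.  -0.3]
scene (62.5, 70, 40) (253.8, 317.8) [-0.4  1.2]
scene (-67.5, 75, 40) (287, 283.7) [ 1.4 -1.1]
jar [230.6, 243.8]
oil_bottle [242.4, 325.1]
tin [332.8, 322.7]
mug [192.8, 246.9]
tube [384.9, 299.7]
knife None
block [296.1, 360.9]
14.45 [0.7 0.3 1. ] [ 0.002 -0.004  0.    -0.002 -0.001  0.002  0.   ]
```

Pose (666, 55, −0.043) matches the bay (665 to 668, 52 to 54, −0.042), and the chest stalled at a rising 26 N against the rail. The bystanders are unmoved within detector noise (bottle and knife were checked by eye in the picture). Handing in.

```bash
python3 -c "
from cell import order
print(order.close_job())"
```

```text
the job is handed in; nothing more can be done
None
```

The chest is home in its bay: straight, with its back against the back rail. I pushed it about 140 mm with both fingertips of the open gripper at its foot, about 16 mm above the table. Then I drew the arm back clear and handed the job in at about 14.5 s.

**Seated against the rail:** at the end of the push the tool stopped moving while the force rose from 16 to 26 N.

**Position:** a fit to the chest's corners puts it at (666, 55) mm with yaw −0.043 rad. My two estimates of the bay are (665, 54) with −0.043 and (668, 52) with −0.041. That is agreement within about 3 mm, near the limit of the calibration.

**Forces:** early in the push, readings of −21 N along the push and +17 N upward came up, more than the 5 to 12 N sliding force. They fell to about 7 N as the chest slid. The pictures showed the chest upright.

**Jar and other things:** the jar stood upright on the chest in the last pictures.
- The mug, tin, tube and block were found within about 5 pixels of where they started.
- In the last check the network missed the knife and put the oil bottle in the wrong place. The pictures showed both where they had been.

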